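# Shut and latch the bird feeder

## Robot

A 6-joint arm with a two-finger parallel gripper is mounted at the origin on the work surface. World frame = base frame: x ahead of the robot, y to its left, z up, the work surface at z = 0. Lengths are in m, angles in rad, forces in N, time in s.
With the tool pointing down it reaches from about 0.35 to 0.85 m from the base axis. Payload 8.1 kg.
Tool frame: the origin (TCP) lies midway between the tips of the shut fingers; the grasp point (between the pads) lies 19 mm behind it (robot.grip_point_offset is the distance from the TCP to the grasp point, in m); z points along the fingers, y is the line along which they close (so a half turn about z gives the same grasp; the last joint's range is limited). The gripper opens to 93 mm and grips with 3 to 60 N. Pads are 15 mm wide; open, the fingers measure 128 mm over their backs; the gripper's body (75 mm by 188 mm) begins 65 mm behind the grasp point.
Start: joints at [-1.412, 0.13, 1.488, -0, 1.523, -0.085], TCP at [0.145, -0.582, 0.219] pointing down, gripper open.
Joint ranges: [-2.96, 2.96], [-0.89, 2.26], [0.02, 2.5], [-1.34, 4.48], [0, 2.73], [-2.66, 2.66]. Speed limits (rad/s): [2.39, 2.39, 2.79, 3.14, 3.14, 3.14].

## Interface

Orientations are given as a rotation vector (axis times angle).
In Python, from plant import robot, read_camera, job gives the robot as it stands.
- The arm moves only by the shell command python3 -m inch 'ROWS' [FORCE]. ROWS is JSON, one flat list of numbers, 5 for each row, row after row: the shift along the world's x, y, z in mm, then the turn about the world's z in degrees, then the opening in per cent of the stroke, from 0 (shut) to 100 (fully open). In form: [dx, dy, dz, yaw, hand, dx, dy, dz, yaw, hand, ...]. A call has 1 to 10 rows; each row is the pose to reach, as a shift and turn from the pose commanded when the call began; what a row does not reach only later rows make up. A row lasts 1/12 s, in which the tool goes at most 41.7 mm and 7.16 degrees, less where a joint would pass 70% of its speed; a pose out of reach is approached as far as the arm can. A call with a gripper value outside its range is refused whole. The fingers move at their own pace and stop on an object; FORCE is the grip in N (left out, the last holds). Time passes only in rows, so rows that repeat a pose let the fingers close. It gives the time, the measured TCP pose, the force, the opening and the grip force at its end, in the units of the state.
- robot.read_state(): the state, without advancing time (a new reading comes with each control period).
- read_camera(name): name is "side" or "top"; returns a dict with "image" (384x512x3 uint8, blue, green, red), "K" (3x3 intrinsics, pixels), "extrinsics" (4x4, takes a point from world to camera coordinates). Camera axes: x right, y down, z forward; pixel columns grow to the right and rows downward; lengths in m; the calibration is good to about 2 mm. A picture is of the moment at which its call begins. There is no depth.
- job.close_job(): hands the job in; it is judged then, once.
The state is a dict: "t": time; "q": joint angles; "dq": joint speeds; "joint_torque": joint torques, N m; "tool_pos": TCP position; "orientation": TCP orientation; "force": force on the tool from outside, world axes, zero at the start; "wrist_torque": the same for the moment, N m; "opening": finger opening in m; "gripper_force": force on a finger pad.
Only numpy, scipy, OpenCV 4.12 (cv2) and the standard library are available. Lean on these libraries where they do the work, as an engineer would, in place of code of your own. Each camera call takes 0.05 s, during which the arm holds its last target. There are 200 camera calls.

## Task

The bird feeder's flip-top roof stands open. Push the roof over so that it falls fully shut, and only then push the steel latch lever on the feeder's side up and over past its centre until it snaps into its locked position, reaching over the roof's edge. Only push with the fingers: the feeder must stay standing about where it is, never lifted, and the other things on the table must be left alone.

Things in the scene. Friction and masses are not known exactly. Their poses are not given: they have to be found in the camera images.
- feeder: Plastic bird feeder, about 2.4 kg, standing loose: slides if shoved with over about 10 N. Origin: centre of its underside, z up. Tray 220 (x) by 200 (y) by 20 mm; on it a hopper 130 by 140 mm, open top at z = 137 mm. Roof hinged on the hopper's +y top edge, latch on its -y side. But for roof and lever nothing on it is above 180 mm.
- roof (a joint): Roof hinge, rad. 0 = shut (flat on the hopper), 1.95 = fully open (leaning back past upright to the feeder's +y side). Hinge line: along feeder x at y = +70 mm, z = 137 mm. Light (0.2 kg), slight friction: under 1 N at the free edge moves it; it stays open leaning back, and falls shut by its own weight once pushed below about 1.2 rad.
- roof_edge (a point): Middle of the roof's free edge, 155 mm from the hinge line, half-way through the roof's 10 mm thickness. The roof is a flat slab 170 mm (along feeder x) by 155 mm. Open, this edge is the highest point, about 290 mm above the table.
- latch (a joint): Latch lever angle, rad. 0 = unlocked, 1.22 = locked; a spring drives it to the nearer end (centre 0.61, upright). Axis: along feeder x through latch_pivot. At 0 the handle points out to feeder -y, 35 deg short of upright. Pushed inwards (+y) by its end with 2 to 4 N it rises, passes upright and at 1.22 leans 35 deg past upright over the roof, its 50 mm nose over the roof's edge.
- latch_tip (a point): Outer end of the latch handle, 85 mm from the pivot, on its middle line. The handle is a flat steel bar 20 mm wide (along feeder x), 8 mm thick, its last 28 mm a paddle 34 mm wide and 10 mm thick. Unlocked, this end is 240 mm above the table.
- latch_pivot (a point): Latch pivot axis, fixed to the feeder at x = 0, y = -120 mm, z = 170 mm in its frame, between two bracket cheeks that reach 180 mm above the table.
- dish: Bystander: white ceramic bird bath dish, round, 150 mm across, 35 mm high, origin under its centre. Leave alone.
- scoop: Bystander: steel refill scoop lying flat, 195 mm long along its x axis (blade from 10 to 100 mm, handle to -95 mm), 60 mm wide, 38 mm high; origin on the table at the blade's back. Leave alone.
- perch_ring: Bystander: flat wooden ring, 110 mm outside, 84 mm inside, 14 mm high; origin under its centre. Leave alone.
- stake_clip: Bystander: green metal U-shaped clip with a stub, bent from 10 mm rod, lying flat, 125 mm long along x, 50 mm wide; origin on the table between its legs. Leave alone.

How it is judged:
By the outcome, as a careful person would: the job done as asked, in the order asked, and still so for the second after the job is handed in, with the robot touching nothing.
It also fails if it takes over 45 s, if anything falls off the work surface, if the arm or the gripper's body presses on something with over 40 N, if the wrist force passes 120 N, or if a joint passes its speed limit or range.

## Working session

There is one attempt and no reset: what is moved stays moved. The work goes in short steps, Python scripts to look and compute and a shell command to move; the robot and the scene stay as the last step left them, time stands still between calls to the robot, and variables do not carry over. Pictures are saved under pics/ and viewed, at most 10 in all, crops included, and the job is handed in when it is done.

```bash
mkdir -p pics; ls; python3 - <<'E'
from plant import robot, read_camera
import cv2,numpy as np
for n in("side","top"):
    c=read_camera(n); cv2.imwrite(f"pics/{n}0.png",c["image"]); np.savez(f"{n}0.npz",**{k:np.array(c[k]) for k in c})
    E=np.array(c["extrinsics"]);print(n,np.array(c["K"]).round(1).tolist(),(-E[:3,:3].T@E[:3,3]).round(3),E[:3,:3].round(2).tolist())
s=robot.read_state();print(s["tool_pos"],s["orientation"],s["opening"])
E
```

```text
pics
side [[395.9, 0.0, 251.2], [0.0, 395.9, 193.5], [0.0, 0.0, 1.0]] [ 1.102 -0.538  0.844] [[0.75, 0.66, 0.02], [0.46, -0.5, -0.74], [-0.47, 0.56, -0.68]]
top [[447.6, 0.0, 261.4], [0.0, 447.6, 189.8], [0.0, 0.0, 1.0]] [0.506 0.041 1.233] [[-0.01, -1.0, 0.01], [-0.99, 0.01, -0.11], [0.11, -0.01, -0.99]]
[ 0.14477291 -0.58176137  0.21771251] [-3.11666242e+00 -3.81804692e-01  6.29995922e-05] 0.09304500153293659
```

View pics/side0.png

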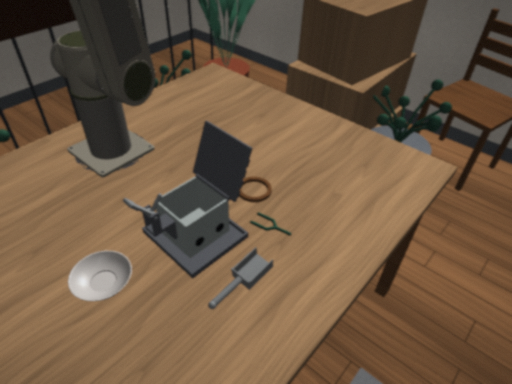

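View pics/top0.png

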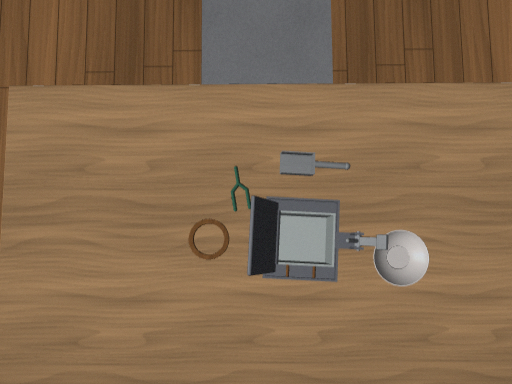

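Side view: feeder centre near (195,220), roof free edge from (205,125) to (250,155), latch tip near (126,201), dish (100,275). Top view: tray spans columns 265–340 and rows 198–281, the roof is at (263,236), and the latch tip at (386,241) hangs towards the dish. I'll zoom in to get accurate points.

```bash
python3 - <<'E'
import cv2,numpy as np
a=cv2.imread("pics/side0.png")[115:275,115:255]; b=cv2.imread("pics/top0.png")[185:295,240:440]
A=cv2.resize(a,None,fx=3.6,fy=3.6,interpolation=3)
cv2.imwrite("pics/zs.png",A)
cv2.imwrite("pics/zt.png",cv2.resize(b,None,fx=4,fy=4,interpolation=3))
E
```

```text
(no output)
```

View pics/zs.png

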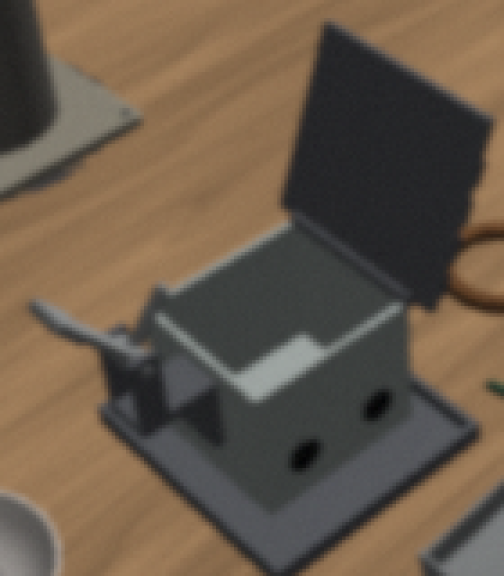

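View pics/zt.png

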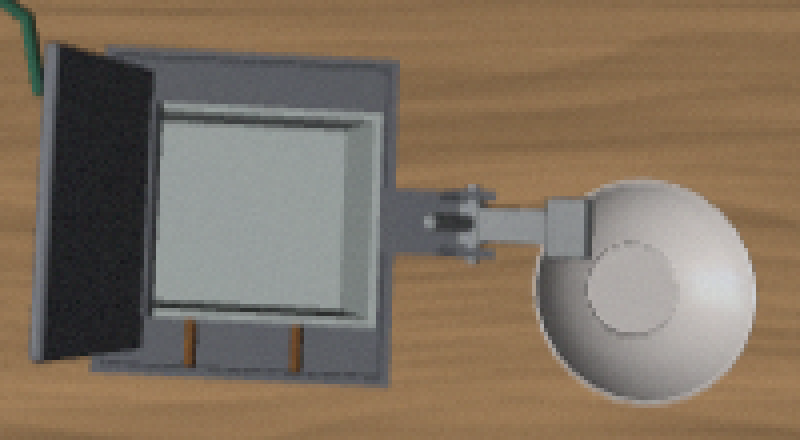

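The side zoom shows the roof's free edge from (327,24) to (491,122) and the latch tip at (36,305). The top zoom shows the roof edge from (38,361) to (50,43), the latch end at (590,228), and tray corners at (398,62), (387,386) and (92,371). Next I'll triangulate these.

```bash
cat >h.py <<'E'
import numpy as np,cv2
C={n:np.load(n+"0.npz") for n in("side","top")}
P={n:C[n]["K"]@C[n]["extrinsics"][:3] for n in C}
def tri(s,t):
    X=cv2.triangulatePoints(P["side"],P["top"],np.float64(s).reshape(2,1),np.float64(t).reshape(2,1)).ravel();X=X[:3]/X[3]
    r=[np.round((lambda p:p[:2]/p[2])(P[n]@[*X,1])-u,1).tolist() for n,u in(("side",s),("top",t))]
    return X.round(4),r
def plane(n,u,z):
    H=P[n][:,[0,1,3]].copy();H[:,2]+=P[n][:,2]*z
    x=np.linalg.solve(H,[*u,1]);return (x[:2]/x[2]).round(4)
zs=lambda x,y:(x/3.6+115-.4,y/3.6+115-.4)
zt=lambda x,y:(x/4+240-.4,y/4+185-.4)
E
python3 - <<'E'
from h import *
print("edge lowx",tri(zs(327,24),zt(38,361)));print("edge hix",tri(zs(491,122),zt(50,43)))
print("latch",tri(zs(36,305),zt(590,228)))
c=[plane("top",zt(*p),.02) for p in((398,62),(387,386),(92,371))];print("tray",c,"centre",(c[0]+c[2])/2)
d=c[0]-c[1];print("yaw",np.degrees(np.arctan2(d[1],d[0])), "dish",plane("top",zt(645,292),.035))
print(plane("side",zs(275,572),.02),plane("side",zs(100,415),.02))
E
```

```text
edge lowx (array([0.4318, 0.063 , 0.2755]), [[-0.1, 0.0], [-0.1, -0.1]])
edge hix (array([0.5996, 0.055 , 0.2754]), [[0.3, -0.0], [0.2, 0.2]])
latch (array([ 0.4974, -0.2409,  0.247 ]), [[1.1, 0.1], [0.7, 0.5]])
tray [array([ 0.6102, -0.1776]), array([ 0.3933, -0.1642]), array([0.4049, 0.0325])] centre [ 0.50755 -0.07255]
yaw -3.53521851754423 dish [ 0.4544 -0.3346]
[ 0.6108 -0.1789] [ 0.4029 -0.1699]
```

```bash
python3 -m inch '[0,0,40,0,0, 0,0,80,0,0, 10,20,120,-5,0, 35,50,150,-10,0, 65,80,150,-17,0, 95,110,150,-17,0, 125,140,150,-17,0, 155,170,150,-17,0, 185,200,150,-17,0, 215,230,150,-17,0]' 20; python3 -m inch '[20,33,0,0,0, 40,66,0,0,0, 60,99,0,0,0, 80,132,0,0,0, 100,165,0,0,0, 120,200,0,0,0, 140,235,0,0,0, 155,270,0,0,0, 155,305,0,0,0, 155,340,0,0,0]'; python3 -m inch '[0,35,0,0,0, 0,70,0,0,0, 0,105,0,0,0, 0,140,0,0,0, 0,150,0,0,0, 0,150,0,0,0]'
```

```text
t: 0.93
tool_pos: [0.3507, -0.3606, 0.3684]
orientation: [-3.14, 0.084, 0.0]
force: [0.8, -0.7, 0.3]
opening: 0.0311
gripper_force: 0.0
t: 1.77
tool_pos: [0.5048, -0.0204, 0.3677]
orientation: [-3.14, 0.082, 0.003]
force: [-0.0, -0.0, -0.8]
opening: 0.0004
gripper_force: 0.0
t: 2.27
tool_pos: [0.5043, 0.1301, 0.3681]
orientation: [-3.14, 0.077, 0.002]
force: [0.3, 0.5, 0.2]
opening: 0.0005
gripper_force: 0.0
```

```bash
python3 -m inch '[3,0,-30,0,0, 6,0,-65,0,0, 10,0,-100,0,0, 10,0,-118,0,0, 10,0,-118,0,0, 10,-12,-118,0,0, 10,-24,-118,0,0, 10,-36,-118,0,0, 10,-48,-118,0,0, 10,-56,-118,0,0]'; python3 -m inch '[0,-8,0,0,0, 0,-16,0,0,0, 0,-24,0,0,0, 0,-32,0,0,0, 0,-40,0,0,0, 0,-48,0,0,0, 0,-56,0,0,0, 0,-64,0,0,0, 0,-72,0,0,0, 0,-80,0,0,0]'
```

```text
t: 3.1
tool_pos: [0.5156, 0.0697, 0.2525]
orientation: [-3.14, 0.085, -0.005]
force: [0.4, 0.2, 0.3]
opening: 0.0005
gripper_force: 0.6
t: 3.93
tool_pos: [0.5147, -0.0092, 0.2505]
orientation: [3.14, -0.083, -0.0]
force: [0.3, -0.8, -0.6]
opening: 0.0008
gripper_force: 0.0
```

```bash
python3 -m inch '[0,-8,0,0,0, 0,-16,0,0,0, 0,-24,0,0,0, 0,-32,0,0,0, 0,-40,0,0,0, 0,-48,0,0,0, 0,-56,0,0,0, 0,-56,30,0,0, 0,-56,70,0,0, 0,-56,100,0,0]'; python3 -m inch '[30,0,0,0,0, 60,0,0,0,0, 95,0,0,0,0, 95,0,0,0,0, 95,0,0,0,0, 95,0,0,0,0]'; python3 - <<'E'
from plant import read_camera
import cv2,numpy as np
a,b=(read_camera(n)["image"] for n in("side","top"))
cv2.imwrite("pics/p1.png",np.hstack([cv2.resize(a[80:280,80:280],(400,400)),cv2.resize(b[140:340,240:440],(400,400))]))
E
```

```text
t: 4.77
tool_pos: [0.5145, -0.0649, 0.3526]
orientation: [-3.14, 0.084, -0.0]
force: [1.2, 0.2, 0.9]
opening: 0.0006
gripper_force: 0.0
t: 5.27
tool_pos: [0.6096, -0.0646, 0.3501]
orientation: [-3.14, 0.083, 0.002]
force: [0.4, -0.3, -0.0]
opening: 0.0004
gripper_force: 0.0
```

View pics/p1.png

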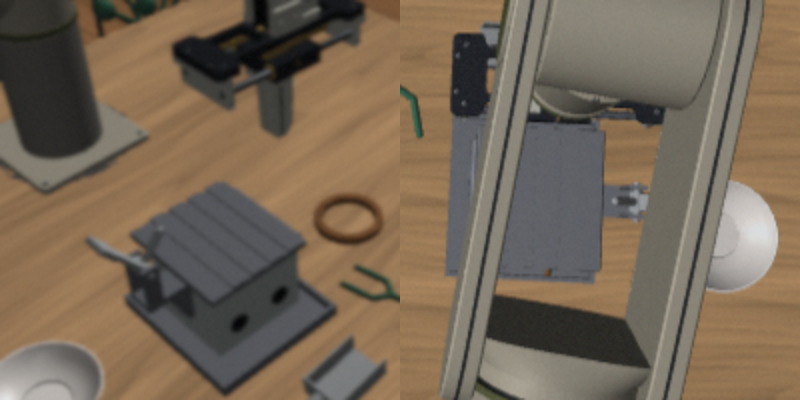

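The picture shows the roof lying flat on the hopper at (218,240), with the latch still out at (95,243). The feeder's front tray corner at (225,390) hasn't moved. The roof is shut, so I'm going to the latch.

```bash
python3 -m inch '[-15,-30,0,0,0, -30,-60,0,0,0, -45,-90,0,0,0, -60,-120,0,0,0, -75,-150,0,0,0, -90,-180,0,0,0, -105,-210,0,0,0, -112,-240,0,0,0, -112,-240,0,0,0, -112,-240,0,0,0]'; python3 -m inch '[0,0,-30,0,0, 0,0,-65,0,0, 0,0,-100,0,0, 0,0,-121,0,0, 0,0,-121,0,0, 0,8,-121,0,0, 0,16,-121,0,0, 0,24,-121,0,0, 0,30,-121,0,0, 0,35,-121,0,0]';python3 -m inch '[0,4,0,0,0, 0,8,0,0,0, 1,12,0,0,0, 1,16,0,0,0, 1,20,0,0,0]'
```

```text
t: 6.2
tool_pos: [0.4965, -0.3055, 0.352]
orientation: [3.139, -0.088, 0.003]
force: [0.1, 1.0, 0.7]
opening: 0.0003
gripper_force: 0.0
t: 7.03
tool_pos: [0.4987, -0.2686, 0.2316]
orientation: [3.139, -0.082, 0.004]
force: [-0.2, -1.0, 0.3]
opening: 0.0006
gripper_force: 0.0
t: 7.45
tool_pos: [0.4993, -0.2526, 0.2326]
orientation: [3.133, -0.086, 0.005]
force: [-5.5, -14.8, 18.9]
opening: 0.0003
gripper_force: 11.9
```

The force is along the lever's axis, so the fingertip is bearing on the handle's end face. I'll back off and go lower.

```bash
python3 -m inch '[0,-8,0,0,0, 0,-20,0,0,0, 0,-35,0,0,0, 0,-35,0,0,0, 0,-35,0,0,0]'; python3 - <<'E'
from plant import read_camera
import cv2,numpy as np
a,b=(read_camera(n)["image"] for n in("side","top"))
cv2.imwrite("pics/p2.png",np.hstack([cv2.resize(a[150:290,90:230],(400,400),interpolation=3),cv2.resize(b[160:300,250:390],(400,400),interpolation=3)]))
E
```

```text
t: 7.87
tool_pos: [0.4983, -0.2853, 0.2287]
orientation: [-3.139, 0.086, 0.002]
force: [0.8, 0.1, 0.5]
opening: 0.0003
gripper_force: 0.0
```

View pics/p2.png

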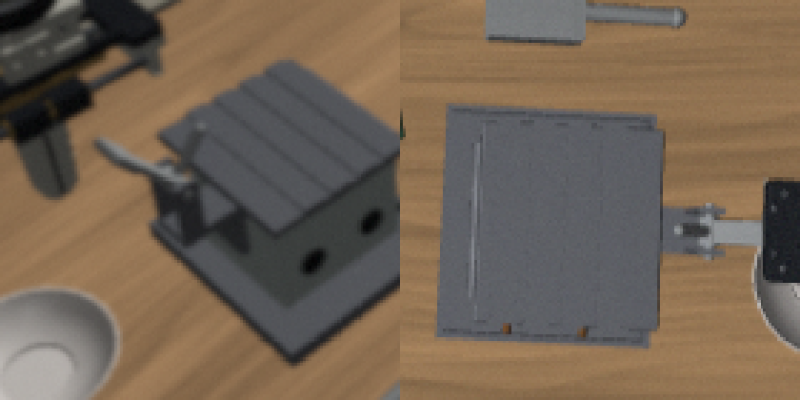

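The finger is backed off at the left, (45,170), with its rounded tip just above the paddle end at (105,145). The feeder hasn't moved: its tray corner is at (655,117) and the roof is still shut. Retrying about 18 mm lower.

```bash
python3 -m inch '[0,-8,-10,0,0, 0,-8,-19,0,0, 0,-8,-19,0,0, 0,0,-19,0,0, 0,8,-19,0,0, 0,13,-19,0,0, 0,17,-19,0,0, 0,21,-19,0,0, 0,24,-19,0,0]'; python3 -m inch '[0,4,0,0,0, 0,8,0,0,0, 1,12,0,0,0]'
```

```text
t: 8.72
tool_pos: [0.4991, -0.2599, 0.2112]
orientation: [3.14, -0.082, 0.001]
force: [0.4, -6.2, 4.6]
opening: 0.0005
gripper_force: 3.4
t: 8.97
tool_pos: [0.5003, -0.2498, 0.2124]
orientation: [3.137, -0.084, 0.004]
force: [-0.8, -3.7, 3.8]
opening: 0.0006
gripper_force: 2.4
```

```bash
python3 -m inch '[0,4,0,0,0, 0,8,0,0,0, 1,12,0,0,0, 1,16,0,0,0]'; python3 -m inch '[0,4,0,0,0, 0,8,0,0,0, 1,12,0,0,0, 1,16,0,0,0]'
```

```text
t: 9.3
tool_pos: [0.5008, -0.2318, 0.2105]
orientation: [-3.14, 0.083, 0.0]
force: [0.6, -2.1, 1.1]
opening: 0.0004
gripper_force: 0.9
t: 9.63
tool_pos: [0.5017, -0.2155, 0.2102]
orientation: [-3.14, 0.083, 0.001]
force: [0.7, 0.1, 0.2]
opening: 0.0005
gripper_force: 0.1
```

```bash
python3 -m inch '[0,4,0,0,0, 0,8,0,0,0, 1,12,0,0,0, 1,16,0,0,0, 1,20,0,0,0]'; python3 -m inch '[0,-15,0,0,0, 0,-35,0,0,0, 0,-65,0,0,0, 0,-95,0,0,0, 0,-95,30,0,0, 0,-95,70,0,0, 0,-100,105,0,0, -20,-130,140,0,0, -40,-160,150,0,0, -40,-160,150,0,0]'; python3 - <<'E'
from plant import read_camera
import cv2,numpy as np
a,b=(read_camera(n)["image"] for n in("side","top"))
cv2.imwrite("pics/p3.png",np.hstack([cv2.resize(a[150:290,90:230],(400,400),interpolation=3),cv2.resize(b[150:350,240:440],(400,400),interpolation=3)]))
E
```

```text
t: 10.05
tool_pos: [0.5028, -0.1959, 0.2106]
orientation: [-3.14, 0.083, 0.0]
force: [-0.1, 0.2, 0.1]
opening: 0.0002
gripper_force: 0.0
t: 10.88
tool_pos: [0.4606, -0.362, 0.3656]
orientation: [3.133, -0.089, 0.006]
force: [0.3, -0.3, -0.3]
opening: 0.0006
gripper_force: 0.0
```

View pics/p3.png

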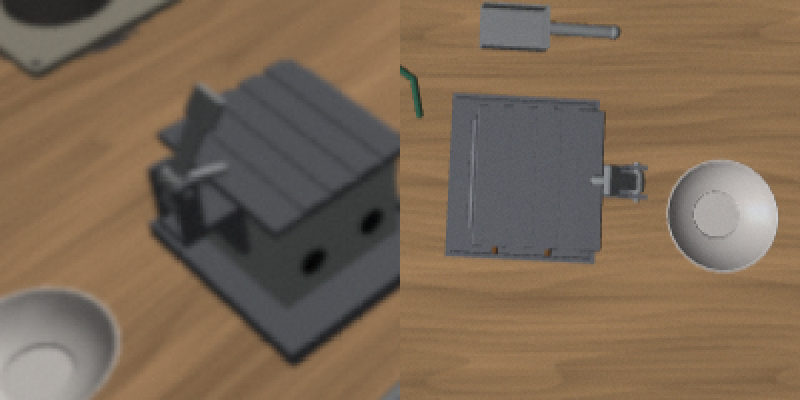

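The lever has flipped: its handle tip is at (210,95) in the side view and the nose at (225,168) lies over the roof's edge. The dish and scoop haven't moved. Next I'll compare the handle tip with where it should be when locked.

```bash
python3 - <<'E'
from h import *
c,s=np.cos(-.058),np.sin(-.058)
for th in(.61,.9,1.1,1.22):
    a=th-.61; y,z=-.12+.085*np.sin(a),.17+.085*np.cos(a)
    X=[.508-s*y,-.072+c*y,z,1]
    p=P["side"]@X;p=p[:2]/p[2];print(th,((p-[90,150])*400/140).round())
E
```

```text
0.61 [156. 104.]
0.9 [182.  93.]
1.1 [200.  90.]
1.22 [210.  90.]
```

```bash
python3 -c "
from plant import job
print(job.close_job())"
```

```text
the job is handed in; nothing more can be done
None
```

The roof is shut and the latch is locked over its edge. The feeder and the bystanders seen in the last picture (dish and scoop; ring and clip were mostly or wholly out of frame) hadn't visibly moved. One mis-aimed first push on the lever reached about 15 N sideways before I backed off, and the job is handed in at about 11 s.

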